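Lay the Z-bent tube in its cradle

ROBOT

A 6-joint arm with a two-finger parallel gripper is mounted at the origin on the work surface. World frame = base frame: x ahead of the robot, y to its left, z up, the work surface at z = 0. Lengths are in m, angles in rad, forces in N, time in s.
With the tool pointing down it reaches from about 0.275 to 0.875 m from the base axis. Payload 12.5 kg.
Tool frame: the origin (TCP) lies on the centre line of the jaws, within the pads' length; the fingertips stand r.finger_overhang ahead of it and the grasp point (between the pads) lies 3 mm ahead of it (r.finger_overhang is the distance from the TCP to the fingertips, in m); z points along the fingers, y is the direction in which the jaws open and shut (so a half turn about z gives the same grasp; the last joint's range is limited). The gripper opens to 85 mm and grips with 20 to 120 N. Pads are 22 mm wide; open, the fingers measure 114 mm over their backs; the gripper's body (76 mm by 85 mm) begins 54 mm behind the grasp point. The pads swing forward as they close: fully open they stand 13 mm farther back than shut.
Start: joints at [1.049, 0.351, 1.652, -0, 1.139, -0.085], TCP at [0.233, 0.498, 0.253] pointing down, gripper open.
Joint ranges: [-2.75, 2.75], [-0.79, 2.1], [0.01, 2.65], [-1.57, 4.71], [0.07, 3.14], [-2.87, 2.87]. Speed limits (rad/s): [2.22, 2.22, 2.79, 3.14, 3.14, 3.14].

INTERFACE

Orientations are given as a unit quaternion [x, y, z, w].
In Python, from cell import r, optics gives the robot as it stands. The module is installed in compiled form; this text tells all that it offers. Calls block until the motion is done:
- r.move_to(position, orientation): joint-space move of the TCP to a pose.
- r.move_linear(position, rot=None, vel=0.15): straight line of the TCP; rot=None keeps the orientation; vel is the mean speed in m/s.
- r.set_joints(angles): joint-space move.
- r.set_gripper(opening, squeeze=None): opening from 0.0 (shut) to 1.0 (fully open); squeeze is the grip in N (None keeps the last); returns when the fingers have stopped.
- r.sleep(seconds).
- r.inverse_kinematics(position, orientation): joint angles nearest the present ones, or None.
- optics.get_image(name): name is "side" or "top"; returns a dict with "pixels" (400x640x3 uint8, red, green, blue), "depth" (400x640 float32, m along the optical axis (not along the pixel's ray), 0 where there is no reading), "fx", "fy", "cx", "cy" (pixels), "camera_from_world" (4x4, takes a point from world to camera coordinates). Camera axes: x right, y down, z forward; pixel columns grow to the right and rows downward; lengths in m; the calibration is good to about 2 mm. A picture is of the moment at which its call begins.
A pose or a line that the arm cannot do raises r.PlanningError and nothing moves.
- r.hand_in(): hands the job in, once; it reports no verdict.
Readings, each from a call of its own:
- r.current_t(): time.
- r.current_q(): joint angles.
- r.current_qvel(): joint speeds.
- r.current_effort(): joint torques, N m.
- r.current_tool_pos(): TCP position.
- r.current_ee_rot(): TCP orientation.
- r.current_contact_force(): force on the tool from outside, world axes, zero at the start.
- r.current_torque(): the same for the moment, N m.
- r.current_opening(): opening from 0.0 (shut) to 1.0 (fully open).
Only numpy, scipy, OpenCV 4.12 (cv2) and the standard library are available. Lean on these libraries where they do the work, as an engineer would, in place of code of your own. Each camera call takes 0.05 s, during which the arm holds its last target. There are 200 camera calls.

TASK

Pick up the Z-bent steel tube (the one whose two end arms point in opposite directions) and turn it so that it lies level in the cradle, each of its two end arms resting on the floor of one notch and reaching right through it. Let go of it there; leave the U-bent tube where it lies.

Things in the scene. Friction and masses are not known exactly. Their poses are not given: they have to be found in the camera images.
- z_tube: Loose 14 mm steel tube bent flat into a Z, 0.2-0.4 kg, lying on the bench: middle leg along own y, -40 to +40 mm; arms from (0,+40) to tip x=+115 mm and from (0,-40) to tip x=-115 mm. On its middle a square brass fitting 24x24 mm (sides along x, y), top 60 mm above the tube's underside: grip it here from above. Origin: under the fitting, at the underside; z up. Same after a half turn.
- cradle: Fixed: plate 220x190x8 mm, two white saddles with notches along its x: one at x=55..95, notch centre y=+40; other at x=-95..-55, y=-40 mm. Floors 40 mm over the bench, 46 wide; cheeks lean out, tops 63 mm high, mouth 70 wide. Origin: plate's underside centre, z up. Z tube fits with its origin 40 mm straight above this origin, x axes parallel (either way round).
- u_tube: Bystander: loose tube of the same 14 mm steel with the same brass fitting, but bent flat into a U: middle leg y=-40 to +40 mm, both arms along +x to tips at x=+97 mm. Origin under the fitting, at the underside; z up. It does not fit the cradle and is to be left where it lies.
Mind the look-alikes: they are no part of the job. What is shaped like the z_tube but purple is not meant.

How it is judged:
By the outcome, as a careful person would: the job done as asked, in the order asked, and still so for the second after the job is handed in, with the robot touching nothing.
It also fails if it takes over 40 s, if anything falls off the work surface, if the arm or the gripper's body presses on something with over 40 N, if the wrist force passes 120 N, or if a joint passes its speed limit or range.

## Working session

There is one attempt and no reset: what is moved stays moved. The work goes in short steps, each a Python script; the robot and the scene stay as the last script left them, time stands still between calls to the robot, and variables do not carry over. Pictures are saved under pics/ and viewed, about 8 in all and at most 12, crops included, and the job is handed in when it is done.

```bash
mkdir -p pics; cat > h.py <<'E'
import numpy as np, cv2
from cell import r, optics
def grab(n,tag):
    d=optics.get_image(n); cv2.imwrite(f'pics/{tag}.png',d['pixels'][:,:,::-1]); np.savez(f'pics/{tag}.npz',**d); return d
def world(d,u=None,v=None):
    vv,uu=np.mgrid[0:400,0:640]; z=d['depth']
    P=np.stack([(uu-d['cx'])/d['fx']*z,(vv-d['cy'])/d['fy']*z,z,np.ones_like(z)],-1)
    return (P@np.linalg.inv(d['camera_from_world']).T)[...,:3]
E
python3 - <<'E'
from h import *
for n in('top','side'):
    d=grab(n,n+'0'); print(n,d['fx'],np.linalg.inv(d['camera_from_world']).round(3).tolist())
print(r.finger_overhang,r.current_t(),r.current_ee_rot())
E
```

```text
top 513.6046254590311 [[-0.023, -0.998, 0.062, 0.412], [-1.0, 0.023, -0.016, -0.155], [0.014, -0.062, -0.998, 1.749], [0.0, 0.0, 0.0, 1.0]]
side 398.38438999735774 [[0.84, -0.268, 0.471, -0.084], [-0.541, -0.456, 0.706, -1.094], [0.026, -0.849, -0.528, 0.74], [0.0, 0.0, 0.0, 1.0]]
0.022 0.1 [ 2.16662021e-01  9.76246539e-01 -4.86886288e-04 -1.65655863e-04]
```

View pics/top0.png

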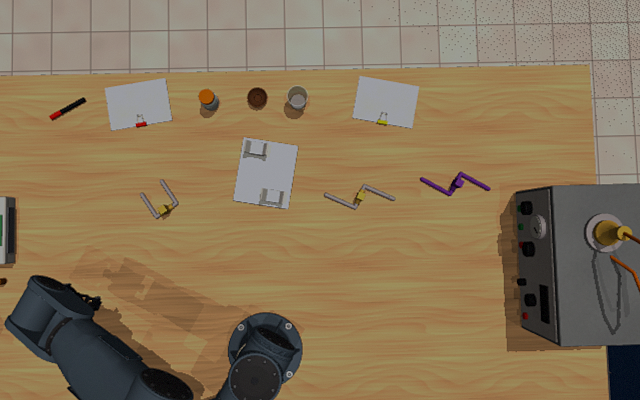

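View pics/side0.png

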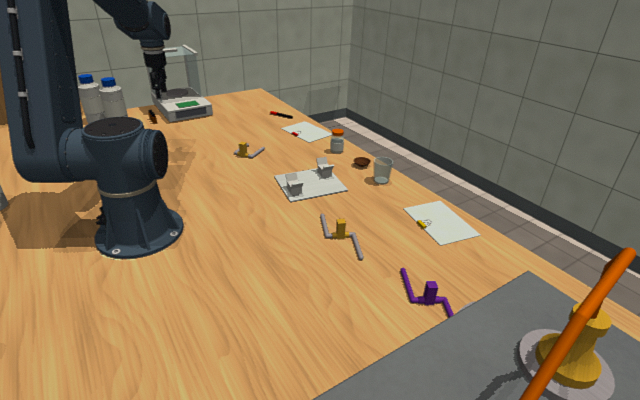

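The top view shows the steel Z tube at about (360,197), the cradle at (266,173), the purple look-alike at (456,184) and the U tube at (163,205). The side view agrees.

```bash
python3 - <<'E'
import numpy as np,cv2
from h import world
d=dict(np.load('pics/top0.npz')); W=world(d); px=d['pixels'].astype(int)
c=cv2.resize(d['pixels'][130:220,225:405,::-1],None,fx=4.4,fy=4.4,interpolation=cv2.INTER_CUBIC); cv2.imwrite('pics/crop0.png',c)
bench=W[215:235,320:400,2]; print('bench z',np.median(bench),bench.std())
np.set_printoptions(precision=4,suppress=True)
sub=W[160:225,315:405]; m=sub[...,2]>.007; P=sub[m]; print('z n',len(P),P[:,2].max(),P.mean(0))
vs,us=np.nonzero(m); print('bbox',us.min()+315,us.max()+315,vs.min()+160,vs.max()+160)
f=P[P[:,2]>.045]; print('fitting',len(f),f.mean(0),f.min(0),f.max(0))
t=P[P[:,2]<.03]; print('tube rect',cv2.minAreaRect(t[:,:2].astype(np.float32)))
sub=W[130:215,228:305]; s=sub[...,2]
p=sub[(s>.004)&(s<.07)]; print('plate',len(p),cv2.minAreaRect(p[:,:2].astype(np.float32)))
p=sub[(s>.004)&(s<.014)]; print(np.median(p[:,2]))
k=sub[s>.033]; 
_,l,cc=cv2.kmeans(k[:,:2].astype(np.float32),2,None,(3,50,1e-6),5,0)
for i in(0,1): print('saddle',cc[i],(l==i).sum(),cv2.minAreaRect(k[l[:,0]==i][:,:2].astype(np.float32)),k[l[:,0]==i][:,2].max())
E
```

```text
bench z -0.000277830811152735 0.14460344757833382
z n 645 1.7488881134175684 [ 0.507  -0.3183  0.0883]
bbox 315 404 160 224
fitting 84 [ 0.4752 -0.273   0.6016] [ 0.4117 -0.3429  0.0483] [ 0.5199 -0.1549  1.7489]
tube rect ((0.5197696685791016, -0.3303295075893402), (0.3041890263557434, 0.21833550930023193), 88.69155883789062)
plate 3590 ((0.5954928398132324, -0.012865796685218811), (0.2597523033618927, 0.28779157996177673), 88.83348083496094)
0.0078784258782858
saddle [ 0.5066 -0.0433] 307 ((0.48594582080841064, -0.08525136858224869), (0.1940106451511383, 0.061633314937353134), 60.777992248535156) 1.7488881134175684
saddle [0.6742 0.0161] 285 ((0.673738956451416, 0.014826346188783646), (0.07868240028619766, 0.041649624705314636), 77.0249252319336) 0.06948937748439699
```

View pics/crop0.png

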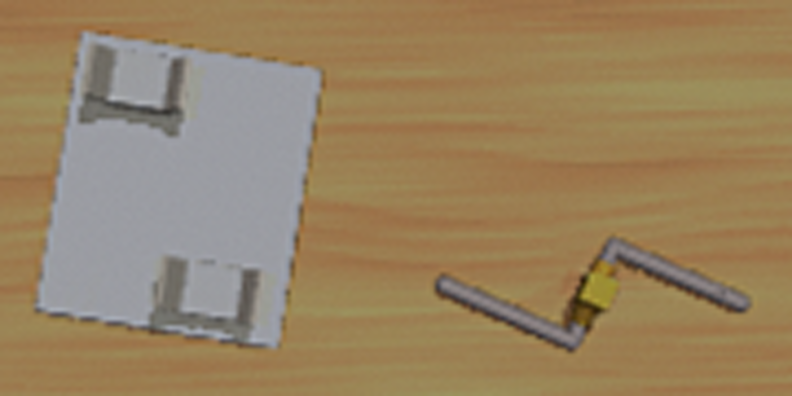

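Crop view: plate corners are at about (82,31), (322,70), (279,348) and (37,311). The Z tube has tips at (437,283) and (748,304) and elbows at (573,342) and (613,245), and the fitting top is at (600,290). The chirality matches the cradle.

```bash
cat >> h.py <<'E'
def ray(d,u,v,z):
    T=np.linalg.inv(d['camera_from_world']); D=T[:3,:3]@[(u-d['cx'])/d['fx'],(v-d['cy'])/d['fy'],1]; o=T[:3,3]
    return o+D*(z-o[2])/D[2]
from scipy.spatial.transform import Rotation as R
def down(yaw): # tool pointing down, tool y along world direction 'yaw'
    y=np.array([np.cos(yaw),np.sin(yaw),0]); z=np.array([0,0,-1.]); return R.from_matrix(np.c_[np.cross(y,z),y,z]).as_quat()
E
python3 - <<'E'
from h import *
np.set_printoptions(precision=4,suppress=True)
d=dict(np.load('pics/top0.npz'))
c=lambda x,y,z: ray(d,225+(x+.5)/4.4-.5,130+(y+.5)/4.4-.5,z)
A,B,C,D=[c(*p,.008) for p in[(82,31),(322,70),(279,348),(37,311)]]
print('plate c',(A+B+C+D)/4,[np.linalg.norm(a-b) for a,b in[(A,B),(B,C),(C,D),(D,A)]])
x=A-D+B-C; cy=np.arctan2(x[1],x[0]); print('cradle yaw deg',np.degrees(cy))
t2,e2,e1,t1=[c(*p,.009) for p in[(437,283),(573,342),(613,245),(748,304)]]
print('tube c',(t1+t2)/2,(e1+e2)/2,'fit',c(600,290,.06),'leg',np.linalg.norm(e1-e2),np.linalg.norm(t1-e1),np.linalg.norm(t2-e2))
x=t1-e1+e2-t2; ty=np.arctan2(x[1],x[0]); y=e1-e2; print('tube yaw',np.degrees(ty),np.degrees(np.arctan2(y[1],y[0]))-90)
k=(e1+e2)/2; cc=(A+B+C+D)/4
for off in(90,-90,0,180):
  for nm,pp,yw in(('tube',k,ty),('crad',cc,cy),('crad180',cc,cy+np.pi)):
    print(off,nm,r.inverse_kinematics([pp[0],pp[1],.15],down(yw+np.radians(off))))
E
```

```text
plate c [ 0.5923 -0.0118  0.008 ] [np.float64(0.18856388177324404), np.float64(0.21819675535771457), np.float64(0.18832983176546858), np.float64(0.21986848054474745)]
cradle yaw deg -9.911609368773755
tube c [ 0.5045 -0.3284  0.009 ] [ 0.5046 -0.3287  0.009 ] fit [ 0.5043 -0.329   0.06  ] leg 0.08130510743210076 0.11372948145710722 0.11427908978619648
tube yaw -114.89046075607628 -114.00207886561563
90 tube [-0.6548  0.5623  1.6004 -0.      0.9788 -0.2203]
90 crad [-0.0984  0.5467  1.6279 -0.      0.967  -1.4962]
90 crad180 [-0.0984  0.5467  1.6279 -0.      0.967   1.6454]
-90 tube None
-90 crad [-0.0984  0.5467  1.6279 -0.      0.967   1.6454]
-90 crad180 [-0.0984  0.5467  1.6279 -0.      0.967  -1.4962]
0 tube [-0.6548  0.5623  1.6004 -0.      0.9788  1.3505]
0 crad [-0.0984  0.5467  1.6279 -0.      0.967   0.0746]
0 crad180 None
180 tube [-0.6548  0.5623  1.6004 -0.      0.9788 -1.7911]
180 crad None
180 crad180 [-0.0984  0.5467  1.6279 -0.      0.967   0.0746]
```

All sizes check out (leg 81 mm, arms 114 mm, plate 188×219 mm). Next I grasp with the jaws along the tube's y and lift.

```bash
python3 - <<'E'
from h import *
np.set_printoptions(precision=4,suppress=True)
q=down(np.radians(-114.5+90)); p=np.array([.5045,-.3287,.15])
r.move_to(p,q); r.move_linear([p[0],p[1],.045],vel=.1)
print('down',r.current_contact_force(),r.current_tool_pos())
r.set_gripper(0.0,60); print('opening',r.current_opening(),r.current_contact_force())
r.move_linear([p[0],p[1],.17],vel=.12); r.sleep(.3)
print(r.current_contact_force(),r.current_torque(),r.current_opening(),r.current_t())
for n in('top','side'): d=grab(n,n+'1')
a=cv2.imread('pics/side1.png')[130:300,260:480]; cv2.imwrite('pics/side1c.png',cv2.resize(a,None,fx=3.4,fy=3.4,interpolation=cv2.INTER_CUBIC))
E
```

```text
down [-0.501  -0.5434  0.6042] [ 0.5048 -0.329   0.0456]
opening 0.27324400808718896 [-0.4414  0.2196  3.4125]
[-0.3715 -0.3359 -4.2255] [-0.0036  0.0328  0.025 ] 0.2745592813503636 6.4583
```

View pics/side1c.png

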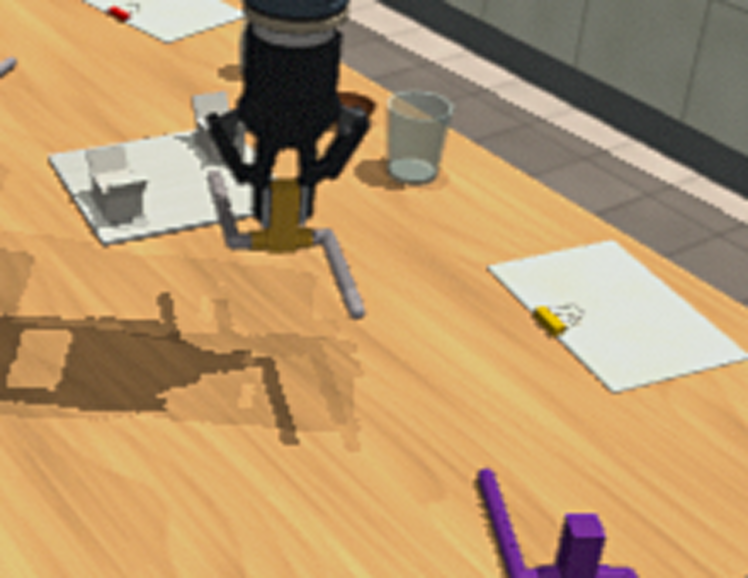

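The tube is held level by its fitting; the opening of 0.274 agrees with a 24 mm grip. The elbows show at about (235,240) and (325,235). Next I carry it above the cradle.

```bash
python3 - <<'E'
from h import *
np.set_printoptions(precision=4,suppress=True)
q=down(np.radians(-9.9+90)); p=np.array([.5923,-.0118])
r.move_to([*p,.17],q); r.move_linear([*p,.125],vel=.1); r.sleep(.3)
print(r.current_contact_force(),r.current_torque(),r.current_opening(),r.current_tool_pos(),r.current_q(),r.current_t())
a=[]
for n,(v,u,h,w) in {'top':(120,220,110,100),'side':(110,250,110,120)}.items():
    grab(n,n+'2'); a.append(cv2.resize(cv2.imread(f'pics/{n}2.png')[v:v+h,u:u+w],(395,434),interpolation=cv2.INTER_CUBIC))
cv2.imwrite('pics/both2.png',np.hstack(a))
E
```

```text
[-0.4434 -0.1881 -3.9262] [ 0.0077 -0.0631  0.0199] 0.2765295809032876 [ 0.5925 -0.0118  0.1255] [-0.0984  0.5802  1.642   0.      0.9184 -1.4965] 8.7083
```

View pics/both2.png

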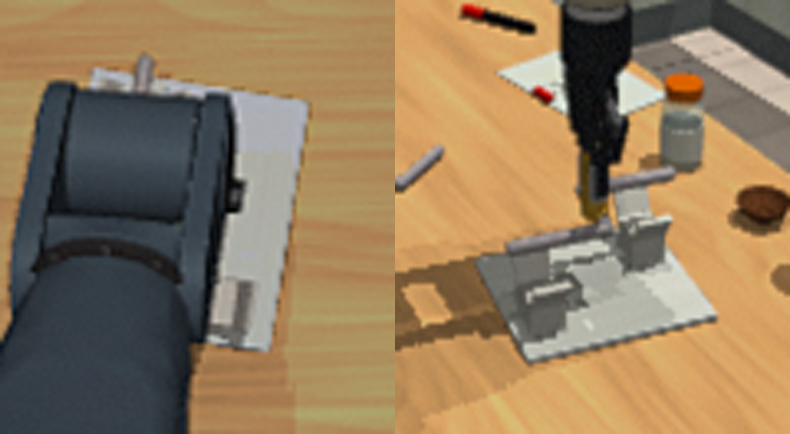

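The far arm's tip shows at (147,60) in the top crop, over its notch, and the side view shows both arms level above the saddles. I'll lower in small steps, watching the force.

```bash
python3 - <<'E'
from h import *
np.set_printoptions(precision=4,suppress=True)
d=dict(np.load('pics/top2.npz')); c,s=np.cos(np.radians(-9.9)),np.sin(np.radians(-9.9))
t=[.5923+.115*c-.04*s,-.0118+.115*s+.04*c,.092,1]; k=d['camera_from_world']@t; print('expected tip',d['fx']*k[0]/k[2]+d['cx'],d['fy']*k[1]/k[2]+d['cy'],'seen 257.2 135')
p=np.array([.5923,-.0118]); f0=r.current_contact_force()[2]; z=.125
while z>.0815:
    z-=.01 if z>.1 else .0015; r.move_linear([*p,z],vel=.06)
    f=r.current_contact_force(); df=f[2]-f0
    if df>3 or np.hypot(f[0],f[1])>6: break
print('stop',z,f,r.current_torque(),r.current_tool_pos(),r.current_t())
a=[]
for n,(v,u,h,w) in {'top':(120,220,110,100),'side':(110,250,110,120)}.items():
    grab(n,n+'3'); a.append(cv2.resize(cv2.imread(f'pics/{n}3.png')[v:v+h,u:u+w],(395,434),interpolation=cv2.INTER_CUBIC))
cv2.imwrite('pics/both3.png',np.hstack(a))
E
```

```text
expected tip 256.70221713812293 133.390444790254 seen 257.2 135
stop 0.0845 [-3.6258 -0.1443  5.0531] [ 0.0025  0.498  -0.0042] [ 0.5925 -0.0118  0.0852] 11.5083
```

View pics/both3.png

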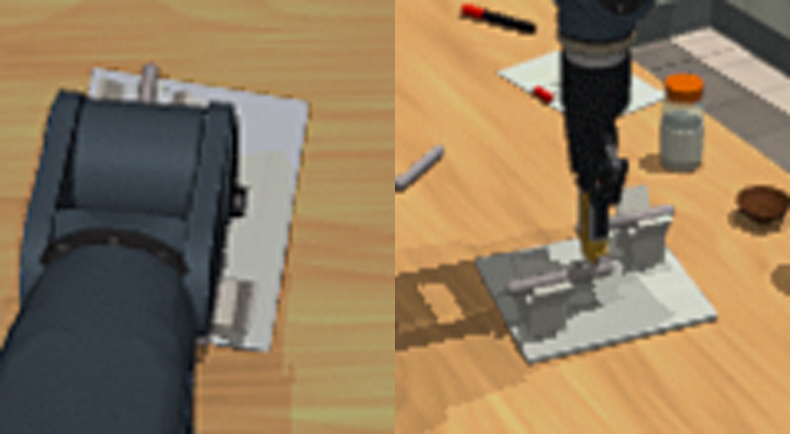

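Contact came at TCP z = 0.085, exactly the expected floor height, and both arms lie in their notches. I'll release, retreat straight up, move clear and check.

```bash
python3 - <<'E'
from h import *
np.set_printoptions(precision=4,suppress=True)
r.set_gripper(0.7); r.sleep(.2); print(r.current_contact_force(),r.current_opening())
r.move_linear([.5923,-.0118,.22],vel=.1)
q=r.current_q(); q=np.array(q); q[0]+=1.1; r.set_joints(q); r.sleep(.3)
a=[]
for n,(v,u,h,w) in {'top':(120,220,110,100),'side':(110,250,110,120)}.items():
    d=grab(n,n+'4'); a.append(cv2.resize(cv2.imread(f'pics/{n}4.png')[v:v+h,u:u+w],(395,434),interpolation=cv2.INTER_CUBIC))
    W=world(d)
    if n=='top':
        s=W[130:215,228:305]; px=d['pixels'][130:215,228:305].astype(int)
        b=(px[...,0]-px[...,2]>50)&(s[...,2]>.09)&(s[...,2]<.12); print('brass top',s[b].mean(0) if b.any() else None,b.sum())
cv2.imwrite('pics/both4.png',np.hstack(a)); print(r.current_t())
E
```

```text
[-0.1889  0.5864 -0.566 ] 0.7018793825726449
brass top [ 0.5928 -0.0117  0.0997] 51
16.375
```

View pics/both4.png

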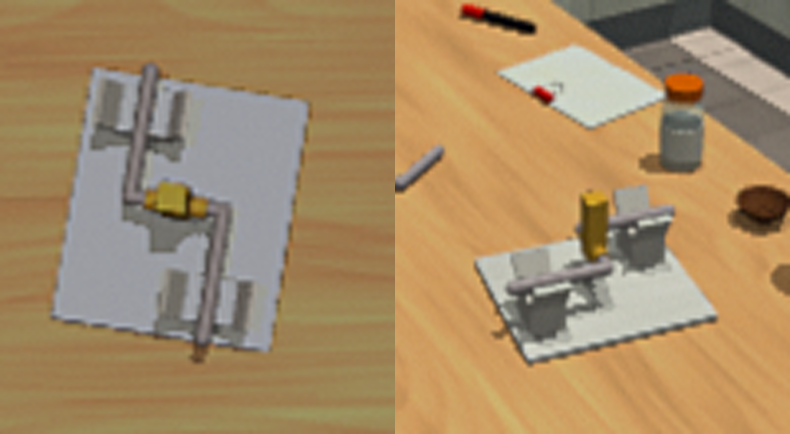

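The tube lies level in both notches, with the arms running right through. The tips are at (150,68) and (202,345), past the saddles, and the fitting top is at z = 0.0997 against 0.100 expected.

```bash
python3 -c "
from h import *
r.hand_in(); print(r.current_t())"
```

```text
the job is handed in; nothing more can be done
the job is handed in; nothing more can be done
```

I gripped the Z-bent steel tube by its brass fitting, turned it to match the cradle, lowered it until it touched down, let go, moved the arm clear and handed the job in.

- **Position:** the last picture shows both arms lying in their notches and reaching right through. The fitting's top measured (0.593, -0.012, 0.0997) m, against an expected height of 0.100 m and a cradle centre of (0.592, -0.012) m.
- **Limits:** the clock read 16.4 s at the last check, shortly before hand-in. The wrist force I sampled stayed under about 7 N.
- **Other objects:** the robot never went near the U-bent tube or the purple look-alike.

No check failed or disagreed.

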